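Dock the label reader and show it a volume

TASK

Set the label reader's head fully home on its dock, over the two pegs and with its window to the dock's front, and let go of it. Then take the tallest volume out of the book stand and hold it up in the air to the reader: upright, spine square to the window, with the centre of its spine label level with and centred on the window and about 7 cm in front of it, not touching the reader. Finish while holding it still there, and leave the other volumes and the things on the desk where they are.

Things in the scene. Friction and masses are not known exactly. Their poses are not given: they have to be found in the camera images.
- dock: Fixed grey dock plate 110 (x) x 130 (y) x 14 mm, origin at the centre of its underside, front on its -x side (a black cable stub at +x). Two upright steel pegs stand 18 mm above its top: 14 mm thick at y = +32 mm, 9 mm thick at y = -32 mm (x = 0), tips chamfered. The seated head's origin lies 14 mm straight above the dock's origin, axes parallel.
- head: Loose reader head, 0.35-0.6 kg, origin at the centre of its underside, z up, window on its -x side. Foot 72 (x) x 104 (y) x 24 mm, from below two holes 24 mm deep: 17 mm wide at y = +32, 12 mm at y = -32 mm (1.5 mm play round each peg). White body 46 x 80 mm, z = 24 to 134 mm; on top a ridge 22 thick (x), 60 long (y), z = 134 to 172 mm: pinch it across x. Starts standing on the desk.
- window (a point): Centre of the reader head's black window (62 wide x 44 mm high), on the head's front face at x = -25, y = 0, z = 85 mm of the head; axes as the head's: the window looks along -x.
- stand: Fixed wooden book stand 110 (x) x 245 (y) x 36 mm, origin at the centre of its underside. Three slots 32 mm wide run through along x at y = -75, 0, +75 mm, their floor 10 mm above the desk. One volume stands loosely upright in each, spine to -x (towards the robot), the order varies.
- tall_volume: The tallest volume: a bound book, 106 mm from spine to fore-edge (x), 26 mm thick (y), 165 mm tall (z), about 0.34 kg (0.25-0.45). Origin at the centre of its lower edge, spine on its -x side. All volumes have the same binding. It rises 45 mm and more above the others, so it can be pinched across its thickness near the top edge.
- label (a point): Centre of the white label (30 mm high) on the tallest volume's spine: x = -53, y = 0, z = 35 mm of the volume; axes as the volume's.
- mid_volume: Another volume, 106 x 26 x 120 mm tall, origin at the centre of its lower edge; stays in the stand.
- low_volume: Another volume, 106 x 26 x 105 mm tall, origin at the centre of its lower edge; stays in the stand.
- mug: White mug, 80 mm wide, 90 mm tall, origin under its centre; bystander.
- tape: Roll of clear tape lying flat, 90 mm wide, 24 mm high; bystander.
- stamp: Wooden hand stamp, 36 mm wide, 74 mm tall; bystander.
- ink_pad: Flat ink pad, 70 x 110 x 15 mm; bystander.
- pamphlets: Pile of pamphlets, about 115 x 165 x 40 mm; bystander.
- card_box: Box of index cards, 130 x 100 x 86 mm; bystander.

How it is judged:
By the outcome, as a careful person would: the job done as asked, in the order asked, and still so for the second after the job is handed in, while the arm keeps its last pose, push and grip.
It also fails if it takes over 58 s, if anything falls off the work surface, if the arm or the gripper's body presses on something with over 40 N, if the wrist force passes 120 N, or if a joint passes its speed limit or range.

ROBOT

A 6-joint arm with a two-finger parallel gripper is mounted at the origin on the work surface. World frame = base frame: x ahead of the robot, y to its left, z up, the work surface at z = 0. Lengths are in m, angles in rad, forces in N, time in s.
With the tool pointing down it reaches from about 0.35 to 0.775 m from the base axis. Payload 5.5 kg.
Tool frame: the origin (TCP) lies between the finger pads; the fingertips stand 19 mm ahead of it and the grasp point (between the pads) is the TCP; z points along the fingers, x is the direction in which the jaws open and shut, and the axes are right-handed (so a half turn about z gives the same grasp; the last joint's range is limited). The gripper opens to 85 mm and grips with 20 to 120 N. Pads are 22 mm wide; open, the fingers measure 114 mm over their backs; the gripper's body (76 mm by 85 mm) begins 54 mm behind the grasp point. The pads swing forward as they close: fully open they stand 13 mm farther back than shut.
Start: joints at [1.003, 0.313, 0.046, 1.304, 0, 1.431], TCP at [0.239, 0.523, 0.25] pointing down, gripper open.
Joint ranges: [-2.76, 2.76], [-0.86, 1.69], [-1.03, 1.26], [-2.2, 2.34], [-1.47, 1.5], [-3.14, 3.14]. Speed limits (rad/s): [2.57, 2.57, 3.14, 3.14, 3.14, 3.14].

INTERFACE

Orientations are given as a unit quaternion [w, x, y, z].
In Python, from workcell import env gives the robot as it stands. The module is installed in compiled form; this text tells all that it offers.
- The arm moves only by the tool carry_out, never from a script. Its argument "steps" is a list of rows, each a list of 7 numbers: the gripper command: -1 is shut, 1 is fully open, values between are in proportion, then the shift along the tool's x, y, z in m, then the turn, a rotation vector about the tool's x, y, z in rad. A call has 1 to 20 rows; each row shifts and turns the commanded pose from where the row before left it, along the tool's axes as they then stand; what a row does not reach is not made up. A row lasts 1/8 s, in which the tool goes at most 62.5 mm and 10.7 degrees, less where a joint would pass 70% of its speed; a pose out of reach is approached as far as the arm can. A call with a gripper value outside its range is refused whole. The fingers move at their own pace and stop on an object; "grip_force" is the grip in N (left out, the last holds). Time passes only in rows, so rows that do not move let the fingers close. It gives the time, the measured TCP pose, the force and the opening at its end, in the units of the state.
- env.get_state(): the state, without advancing time (a new reading comes with each control period).
- env.read_camera(name): name is "scene" or "top"; returns a dict with "color" (400x640x3 uint8, red, green, blue), "K" (3x3 intrinsics, pixels), "R" (3x3) and "t" (3): a world point X has camera coordinates R X + t. Camera axes: x right, y down, z forward; pixel columns grow to the right and rows downward; lengths in m; the calibration is good to about 2 mm. A picture is of the moment at which its call begins. There is no depth.
- env.hand_in(): hands the job in, once; it reports no verdict.
The state is a dict: "clock": time; "joint_pos": joint angles; "qvel": joint speeds; "tau": joint torques, N m; "tcp_pos": TCP position; "orientation": TCP orientation; "wrist_force": force on the tool from outside, world axes, zero at the start; "ft_torque": the same for the moment, N m; "finger_gap": finger opening in m.
Only numpy, scipy, OpenCV 4.12 (cv2) and the standard library are available. Lean on these libraries where they do the work, as an engineer would, in place of code of your own. Each camera call takes 0.05 s, during which the arm holds its last target. There are 200 camera calls.

## Working session

There is one attempt and no reset: what is moved stays moved. The work goes in short steps, Python scripts to look and compute and a tool call to move; the robot and the scene stay as the last step left them, time stands still between calls to the robot, and variables do not carry over. Pictures are saved under pics/ and viewed, about 8 in all and at most 12, crops included, and the job is handed in when it is done.

Besides the shell and the picture viewer there is one more tool, called after ">>>" as name(argument=value, ...) on one line, values as JSON. carry_out: Moves the arm, as the interface text tells. Its arguments: {"type":"object","properties":{"steps":{"type":"array","items":{"type":"array","items":{"type":"number"}}},"grip_force":{"type":"number"}},"required":["steps"]}

```bash
mkdir -p pics
python3 - <<'E'
from workcell import env
import cv2,numpy as np
s=env.get_state()
for k in s: print(k,np.round(s[k],4))
for n in("scene","top"):
    d=env.read_camera(n); cv2.imwrite(f"pics/{n}0.png",cv2.cvtColor(d["color"],cv2.COLOR_RGB2BGR))
    print(n,np.round(d["K"],1).tolist(),np.round(d["R"],4).tolist(),np.round(d["t"],4).tolist(), -d["R"].T@d["t"])
E
```

```text
clock 0.0
joint_pos [1.0034 0.314  0.045  1.3036 0.     1.4312]
qvel [ 0.0005 -0.001   0.0014 -0.0001  0.0003  0.    ]
tau [-2.00000e-04 -4.80627e+01  2.98533e+01  1.95000e-02 -1.00000e-04
  0.00000e+00]
tcp_pos [0.2383 0.5228 0.2494]
orientation [ 4.000e-04  8.411e-01  5.409e-01 -8.000e-04]
wrist_force [-0.7653 -0.2467  0.291 ]
ft_torque [ 0.0459  0.0659 -0.0031]
finger_gap 0.0853
scene [[399.5, 0.0, 315.3], [0.0, 399.5, 202.4], [0.0, 0.0, 1.0]] [[0.8261, 0.5631, -0.0222], [0.3234, -0.506, -0.7996], [-0.4615, 0.6533, -0.6001]] [-0.4507, -0.0793, 1.2453] [ 0.97271202 -0.59994175  0.67394404]
top [[415.5, 0.0, 306.8], [0.0, 415.5, 203.8], [0.0, 0.0, 1.0]] [[0.0072, -1.0, -0.0028], [-0.9729, -0.0064, -0.231], [0.231, 0.0044, -0.973]] [0.0226, 0.5573, 1.2122] [0.26206443 0.02083492 1.308183  ]
```

View pics/scene0.png

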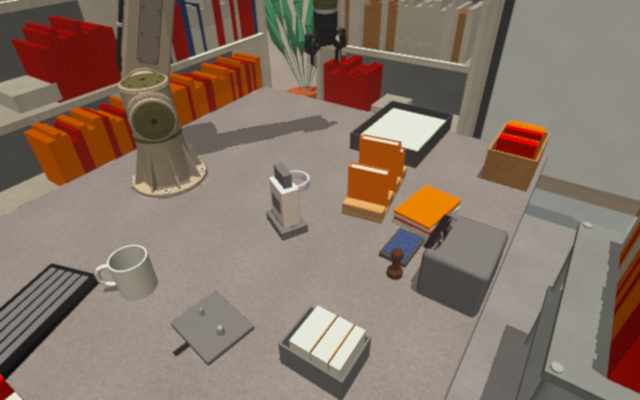

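View pics/top0.png

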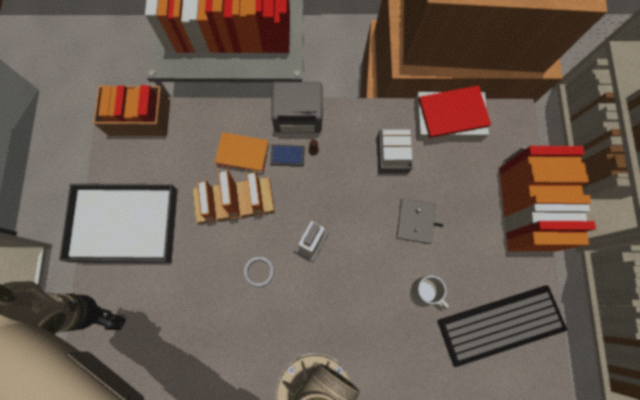

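The dock is at top-view (417,221), with its cable to the right (438,225), so its front faces world +y. The head is at (311,240) and the stand around (233,199). I'll enlarge these for exact pixels.

Run:
```python
import cv2,numpy as np
t=cv2.imread("pics/top0.png");s=cv2.imread("pics/scene0.png")
def c(i,x,y,w,h,W=400,H=300):
    o=cv2.resize(i[y:y+h,x:x+w],(W,H),interpolation=cv2.INTER_CUBIC);f=W/w
    for k in range(0,w,10):cv2.line(o,(int(k*f),0),(int(k*f),8 if k%20 else 14),(0,255,255),1)
    for k in range(0,h,10):cv2.line(o,(0,int(k*f)),(8 if k%20 else 14,int(k*f)),(0,255,255),1)
    return o
a=np.vstack([np.hstack([c(t,280,210,60,45),c(t,385,190,60,45)]),np.hstack([c(s,250,150,120,90),c(s,165,285,100,75)])])
cv2.imwrite("pics/crop1.png",a)
b=np.vstack([np.hstack([c(t,185,160,100,75),c(s,330,120,120,90)])]);cv2.imwrite("pics/crop2.png",b)
```

```text
(no output)
```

View pics/crop1.png

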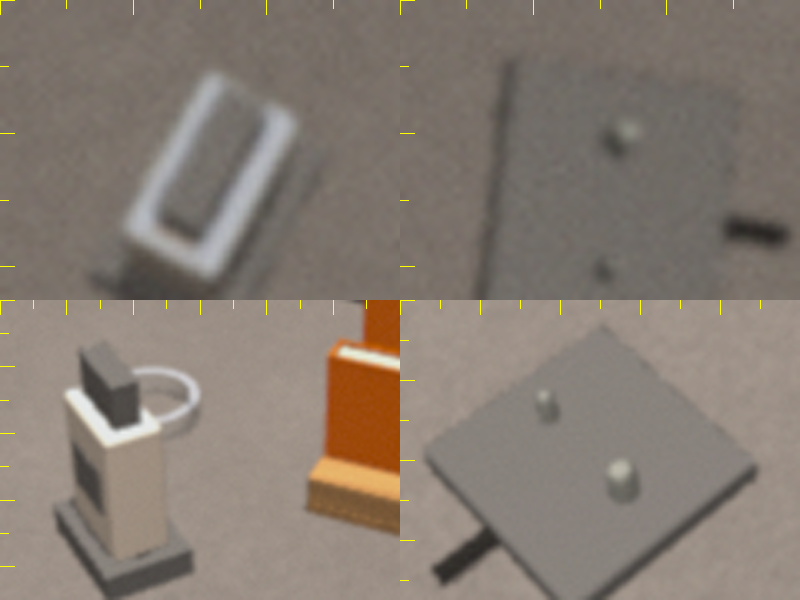

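View pics/crop2.png

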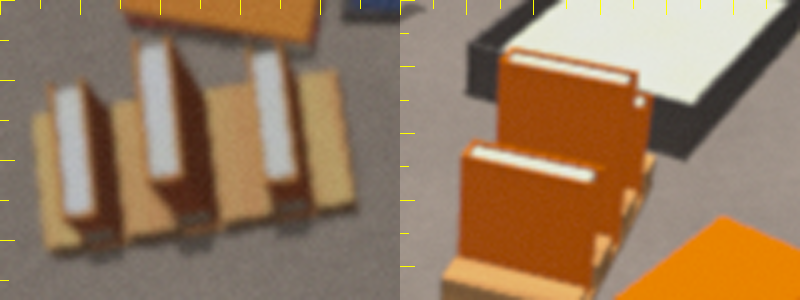

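```bash
cat > h.py <<'E'
import cv2,numpy as np
from scipy.optimize import least_squares
from scipy.ndimage import map_coordinates, gaussian_filter
def cams(env,n=1,names=("top","scene")):
    out={}
    for c in names:
        ds=[env.read_camera(c) for _ in range(n)]
        d=ds[0]; d["color"]=np.mean([x["color"].astype(float) for x in ds],0); out[c]=d
    return out
def proj(d,X):
    p=(np.asarray(X)@d["R"].T+d["t"])@d["K"].T
    return p[:,:2]/p[:,2:]
def ray(d,u,v,z):
    r=d["R"].T@np.linalg.solve(d["K"],[u,v,1.]); c=-d["R"].T@d["t"]
    return c+r*(z-c[2])/r[2]
def pose(p,X):
    c,s=np.cos(p[2]),np.sin(p[2]); X=np.asarray(X)
    return np.c_[c*X[:,0]-s*X[:,1]+p[0], s*X[:,0]+c*X[:,1]+p[1], X[:,2]+p[3]]
def box(x0,x1,y0,y1,z0,z1): return np.array([[x0,x1],[y0,y1],[z0,z1]])/1e3
def cbox(x,y,z0,z1): return box(-x/2,x/2,-y/2,y/2,z0,z1)
MODELS=dict(dock=[cbox(110,130,0,14)],
 head=[cbox(72,104,0,24),cbox(46,80,24,134),cbox(22,60,134,172)],
 stand=[cbox(110,245,0,36)], tall=[cbox(106,26,0,165)])
def edges(b,p,d):
    cam=-d["R"].T@d["t"]; c,s=np.cos(p[2]),np.sin(p[2])
    q=cam-[p[0],p[1],p[3]]; q=np.array([c*q[0]+s*q[1],-s*q[0]+c*q[1],q[2]])
    vis=lambda a,i:(q[a]>b[a,1]) if i else (q[a]<b[a,0])
    for a in range(3):
        e,f=[k for k in range(3) if k!=a]
        for i in (0,1):
            for j in (0,1):
                if vis(e,i) or vis(f,j):
                    P=np.zeros((2,3));P[:,a]=b[a];P[:,e]=b[e,i];P[:,f]=b[f,j]; yield P
def samples(name,p,d,minz=-1):
    for b in MODELS[name]:
        for P in edges(b,p,d):
            if P[:,2].max()<minz: continue
            t=np.linspace(.06,.94,24)[:,None]; yield P[0]*(1-t)+P[1]*t
def fit(name,p0,C,win=(5,4,3,2.5,2,2,2),minz=-1,free=(0,1,2)):
    p=np.array(p0,float); G={}
    for n,d in C.items():
        im=d["color"]; im=np.stack([gaussian_filter(im[...,k],.7) for k in range(3)],-1); G[n]=im
    for w in win:
        obs=[]
        for n,d in C.items():
            for S in samples(name,p,d,minz):
                uv=proj(d,pose(p,S)); t=uv[-1]-uv[0]; L=np.hypot(*t)
                if L<6: continue
                nn=np.array([-t[1],t[0]])/L; k=np.arange(-w,w+.01,.25)
                pts=uv[:,None]+k[None,:,None]*nn
                pr=np.stack([map_coordinates(G[n][...,c],[pts[...,1],pts[...,0]],order=1,mode="nearest") for c in range(3)],-1)
                g=np.linalg.norm(np.gradient(pr,.25,axis=1),axis=-1)
                g*=np.exp(-.5*(k/w)**2)
                m=g.argmax(1); ok=g.max(1)>6
                for i in np.where(ok)[0]:
                    sl=slice(max(0,m[i]-4),m[i]+5); o=(g[i,sl]**2*k[sl]).sum()/(g[i,sl]**2).sum()
                    obs.append((n,S[i],uv[i]+o*nn,nn,min(g[i].max(),30)/30))
        by={n:[o for o in obs if o[0]==n] for n in C}
        def res(x):
            q=p.copy(); q[list(free)]=x; r=[]
            for n,l in by.items():
                if l:
                    uv=proj(C[n],pose(q,[o[1] for o in l]))
                    r.append((((uv-[o[2] for o in l])*[o[3] for o in l]).sum(1))*[o[4] for o in l])
            return np.concatenate(r)
        s=least_squares(res,p[list(free)],loss="soft_l1",f_scale=.4); p[list(free)]=s.x
    return p,np.median(np.abs(s.fun)),len(s.fun)
def draw(im,name,p,d,col=(0,255,0)):
    for b in MODELS[name]:
        for P in edges(b,p,d):
            uv=proj(d,pose(p,P))*16; cv2.line(im,*[tuple(int(v) for v in u) for u in np.round(uv)],col,1,cv2.LINE_AA,4)
def zoomdraw(d,items,x,y,w,h,f):
    D=dict(d); A=np.array([[f,0,-x*f+(f-1)/2],[0,f,-y*f+(f-1)/2],[0,0,1]]); D["K"]=A@d["K"]
    im=cv2.warpAffine(np.clip(d["color"],0,255).astype(np.uint8)[...,::-1].copy(),A[:2],(w*f,h*f),flags=cv2.INTER_CUBIC)
    for k,p in items: draw(im,k,p,D)
    return im
E
python3 - <<'E'
from workcell import env
from h import *
C=cams(env,2); T=C["top"]
hd=ray(T,280+213*.15,210+175*.15,.134); dk=ray(T,417,221,.014); st=ray(T,233,199,.036); bk=ray(T,185+160*.25,160+112*.25,.175)
print(hd,dk,st,bk)
I=dict(head=[hd[0],hd[1],np.radians(69),0],dock=[dk[0],dk[1],np.radians(-97),0],stand=[st[0],st[1],np.radians(7.5),0],tall=[bk[0],bk[1],np.radians(7),.01])
F={}
for k in I:
    for sub in (("top","scene"),("top",),("scene",)):
        p,r,n=fit(k,I[k],{c:C[c] for c in sub},minz=.09 if k=="tall" else -1)
        print(k,sub,np.round(p[:2],4),round(np.degrees(p[2]),2),round(r,3),n)
        if len(sub)==2:F[k]=p
np.save("F0.npy",F,allow_pickle=True)
S=C["scene"];it=list(F.items())
a=np.vstack([np.hstack([zoomdraw(T,it,285,205,80,60,5),zoomdraw(T,it,380,190,80,60,5)]),np.hstack([zoomdraw(S,it,250,150,80,60,5)[:300],zoomdraw(S,it,330,120,100,75,4)])])
cv2.imwrite("pics/fit.png",a)
E
```

```text
[0.44568775 0.01070873 0.134     ] [ 0.51546562 -0.32285349  0.014     ] [0.57797774 0.25961403 0.036     ] [0.57538586 0.25772552 0.175     ]
head ('top', 'scene') [0.4454 0.0132] 60.15 0.278 1002
head ('top',) [0.4457 0.0133] 61.68 0.318 396
head ('scene',) [0.4453 0.0132] 59.82 0.25 609
dock ('top', 'scene') [ 0.5151 -0.3206] -99.2 0.256 250
dock ('top',) [ 0.5145 -0.3164] -99.13 0.188 103
dock ('scene',) [ 0.5153 -0.3212] -99.16 0.288 144
stand ('top', 'scene') [0.5761 0.2618] 9.83 0.224 317
stand ('top',) [0.5777 0.2627] 9.38 0.209 132
stand ('scene',) [0.5762 0.2612] 9.88 0.192 182
tall ('top', 'scene') [0.5788 0.2611] 10.42 0.409 246
tall ('top',) [0.5792 0.2603] 10.81 0.465 156
tall ('scene',) [0.5771 0.2629] 9.6 0.135 89
```

View pics/fit.png

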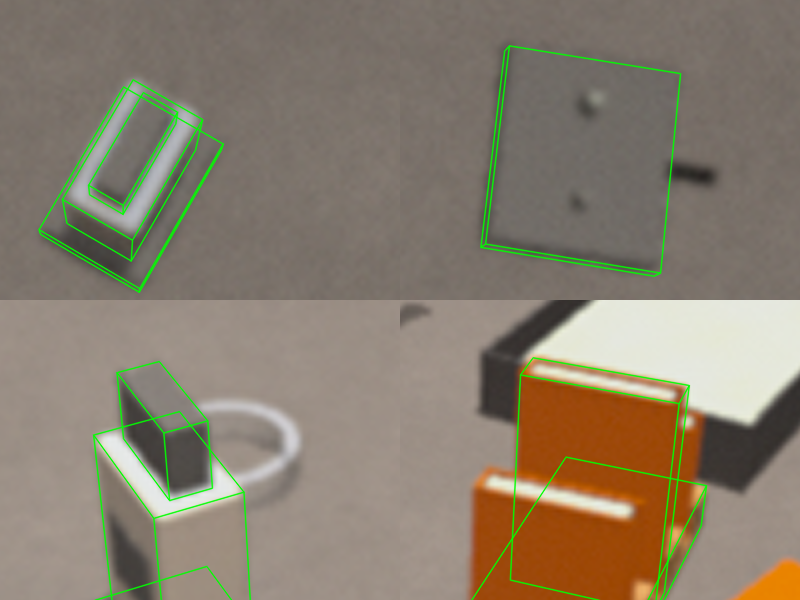

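The overlays sit well on all four objects. The head's window faces world direction -120°, the dock yaw is -99.2°, and the tall volume is in the middle slot at yaw about 10°. First I move above the head, with the tool yaw turned to 60.15°.

>>> carry_out(steps=[[1, 0, 0, 0, 0, 0, 0.0934], [1, -0.02824, 0.0361, 0, 0, 0, 0], [1, -0.02824, 0.0361, 0, 0, 0, 0], [1, -0.02824, 0.0361, 0, 0, 0, 0], [1, -0.02824, 0.0361, 0, 0, 0, 0], [1, -0.02824, 0.0361, 0, 0, 0, 0], [1, -0.02824, 0.0361, 0, 0, 0, 0], [1, -0.02824, 0.0361, 0, 0, 0, 0], [1, -0.02824, 0.0361, 0, 0, 0, 0], [1, -0.02824, 0.0361, 0, 0, 0, 0], [1, -0.02824, 0.0361, 0, 0, 0, 0], [1, -0.02824, 0.0361, 0, 0, 0, 0], [1, -0.02824, 0.0361, 0, 0, 0, 0], [1, 0, 0, 0, 0, 0, 0], [1, 0, 0, 0, 0, 0, 0]], grip_force=60)

```text
clock: 2.17
tcp_pos: [0.4451, 0.0138, 0.2501]
orientation: [-0.0, 0.866, 0.501, -0.0]
wrist_force: [0.2, 0.3, -0.7]
finger_gap: 0.0853
```

>>> carry_out(steps=[[1, 0, 0, 0.03, 0, 0, 0], [1, 0, 0, 0.03, 0, 0, 0], [1, 0, 0, 0.02, 0, 0, 0], [1, 0, 0, 0.012, 0, 0, 0], [1, 0, 0, 0, 0, 0, 0], [-1, 0, 0, 0, 0, 0, 0], [-1, 0, 0, 0, 0, 0, 0], [-1, 0, 0, 0, 0, 0, 0], [-1, 0, 0, 0, 0, 0, 0], [-1, 0, 0, 0, 0, 0, 0], [-1, 0, 0, 0, 0, 0, 0], [-1, 0, 0, 0, 0, 0, 0], [-1, 0, 0, 0, 0, 0, 0]])

```text
clock: 3.8
tcp_pos: [0.4461, 0.0137, 0.1589]
orientation: [0.0, 0.865, 0.501, 0.001]
wrist_force: [1.0, 2.0, 5.1]
finger_gap: 0.0214
```

>>> carry_out(steps=[[-1, 0, 0, -0.02, 0, 0, 0], [-1, 0, 0, -0.035, 0, 0, 0], [-1, 0, 0, -0.035, 0, 0, 0], [-1, 0, 0, -0.015, 0, 0, 0.0868], [-1, 0, 0, 0, 0, 0, 0.1738], [-1, 0, 0, 0, 0, 0, 0.1738], [-1, 0, 0, 0, 0, 0, 0.1738], [-1, 0, 0, 0, 0, 0, 0.1738], [-1, 0, 0, 0, 0, 0, 0.1738], [-1, 0, 0, 0, 0, 0, 0.1738], [-1, 0, 0, 0, 0, 0, 0.1738], [-1, 0, 0, 0, 0, 0, 0.1738], [-1, 0, 0, 0, 0, 0, 0.1738], [-1, 0, 0, 0, 0, 0, 0.1738], [-1, 0, 0, 0, 0, 0, 0.1738], [-1, 0, 0, 0, 0, 0, 0.1738], [-1, 0, 0, 0, 0, 0, 0.1738], [-1, 0, 0, 0, 0, 0, 0.1738], [-1, 0, 0, 0, 0, 0, 0.1738], [-1, 0, 0, 0, 0, 0, 0.0868]])

```text
clock: 6.3
tcp_pos: [0.4438, 0.0109, 0.2616]
orientation: [-0.001, -0.649, 0.761, 0.002]
wrist_force: [-0.6, -0.1, -5.0]
finger_gap: 0.0212
```

>>> carry_out(steps=[[-1, 0.0159, -0.0061, 0, 0, 0, 0], [-1, 0.0319, -0.0122, 0, 0, 0, 0], [-1, 0.0319, -0.0122, 0, 0, 0, 0], [-1, 0.0319, -0.0122, 0, 0, 0, 0], [-1, 0.0319, -0.0122, 0, 0, 0, 0], [-1, 0.0319, -0.0122, 0, 0, 0, 0], [-1, 0.0319, -0.0122, 0, 0, 0, 0], [-1, 0.0319, -0.0122, 0, 0, 0, 0], [-1, 0.0319, -0.0122, 0, 0, 0, 0], [-1, 0.0319, -0.0122, 0, 0, 0, 0], [-1, 0.016, -0.0061, 0, 0, 0, 0], [-1, 0, 0, 0, 0, 0, 0], [-1, 0, 0, 0.03, 0, 0, 0], [-1, 0, 0, 0.015, 0, 0, 0], [-1, 0, 0, 0, 0, 0, 0], [-1, 0, 0, 0, 0, 0, 0]])

```text
clock: 8.3
tcp_pos: [0.5161, -0.323, 0.2186]
orientation: [0.001, -0.65, 0.76, 0.0]
wrist_force: [-0.2, -0.8, -4.9]
finger_gap: 0.0211
```

Run:
```python
from workcell import env
from h import *
C=cams(env,2); F=np.load("F0.npy",allow_pickle=True).item()
s=env.get_state(); q=s["orientation"]; print(np.round(s["tcp_pos"],4),np.round(q,4))
p0=[s["tcp_pos"][0],s["tcp_pos"][1],F["dock"][2],s["tcp_pos"][2]-.1589]
for sub,fr in ((("top","scene"),(0,1,2)),(("top",),(0,1,2)),(("scene",),(0,1,2)),(("top","scene"),(0,1,2,3))):
    p,r,n=fit("head",p0,{c:C[c] for c in sub},free=fr,win=(3,3,2,2,2,2))
    print("head",sub,np.round(p,4),round(np.degrees(p[2]),2),round(r,3),n)
    pd,r,n=fit("dock",F["dock"],{c:C[c] for c in sub},win=(2,2,2))
    print("dock",sub,np.round(pd,4),round(np.degrees(pd[2]),2),round(r,3),n)
    if len(sub)==2 and len(fr)==3:H=p
T,S=C["top"],C["scene"]; it=[("head",H),("dock",F["dock"])]
cv2.imwrite("pics/over.png",np.hstack([zoomdraw(T,it,380,170,80,100,5),zoomdraw(S,it,160,220,100,125,4)]))
```

```text
[ 0.5162 -0.3234  0.2186] [ 1.000e-03 -6.496e-01  7.603e-01 -2.000e-04]
head ('top', 'scene') [ 0.5142 -0.3234 -1.7239  0.0597] -98.77 0.233 797
dock ('top', 'scene') [ 0.5153 -0.321  -1.7254  0.    ] -98.86 0.348 196
head ('top',) [ 0.5213 -0.3242 -1.7502  0.0597] -100.28 0.215 288
dock ('top',) [ 0.5177 -0.3171 -1.7293  0.    ] -99.08 0.142 80
head ('scene',) [ 0.514  -0.3235 -1.7223  0.0597] -98.68 0.272 526
dock ('scene',) [ 0.5151 -0.3215 -1.7208  0.    ] -98.59 0.403 121
head ('top', 'scene') [ 0.5159 -0.3245 -1.7272  0.0619] -98.96 0.254 799
dock ('top', 'scene') [ 0.5153 -0.321  -1.7254  0.    ] -98.86 0.348 196
```

View pics/over.png

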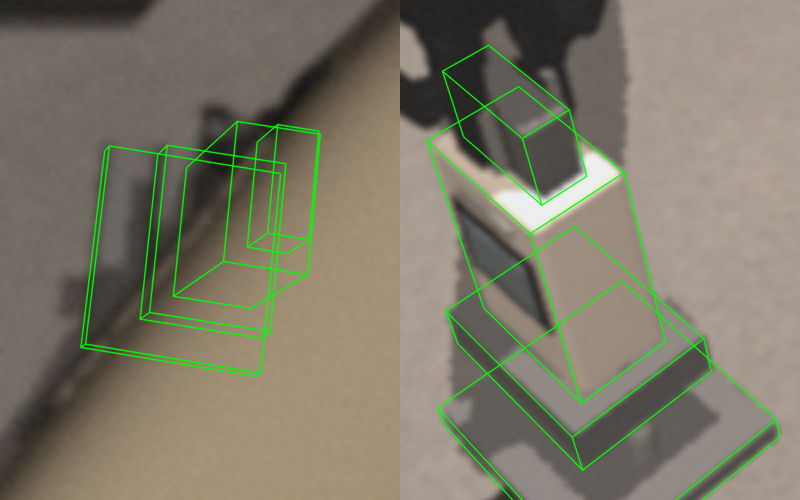

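Run:
```python
from workcell import env
from h import *
C=cams(env,1); F=np.load("F0.npy",allow_pickle=True).item(); p=F["dock"]
a=np.linspace(0,2*np.pi,33)
out=[]
for n,(x,y,w,h) in (("top",(385,190,66,66)),("scene",(180,290,66,66))):
    d=C[n]; d["color"]=cv2.imread(f"pics/{n}0.png")[...,::-1].astype(float)
    f=6; A=np.array([[f,0,-x*f+(f-1)/2],[0,f,-y*f+(f-1)/2],[0,0,1]]); D=dict(d); D["K"]=A@d["K"]
    im=zoomdraw(d,[("dock",p)],x,y,w,h,f)
    for yy,r in ((.032,.007),(-.032,.0045)):
        for z in (.014,.032):
            P=pose(p,np.c_[r*np.cos(a),yy+r*np.sin(a),0*a+z])
            cv2.polylines(im,[np.round(proj(D,P)*16).astype(int)],True,(0,0,255),1,cv2.LINE_AA,4)
    out.append(im)
cv2.imwrite("pics/pegs.png",np.hstack(out))
```

```text
(no output)
```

View pics/pegs.png

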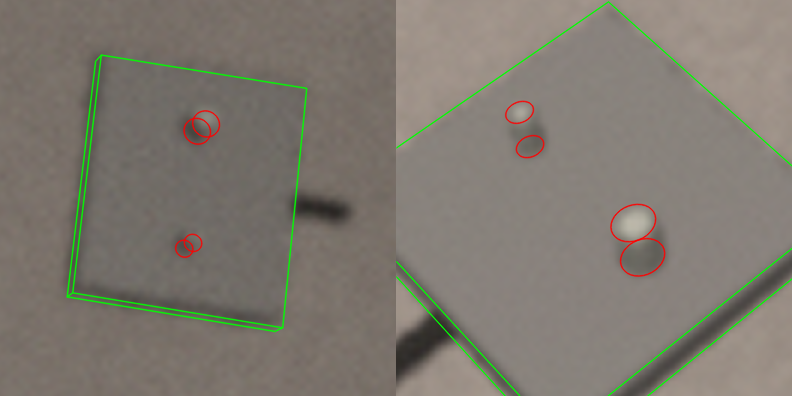

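>>> carry_out(steps=[[-1, -0.0026, 0, 0, 0, 0, -0.003], [-1, 0, 0, 0.015, 0, 0, 0], [-1, 0, 0, 0.01, 0, 0, 0], [-1, 0, 0, 0, 0, 0, 0], [-1, 0, 0, 0.002, 0, 0, 0], [-1, 0, 0, 0.002, 0, 0, 0], [-1, 0, 0, 0.002, 0, 0, 0], [-1, 0, 0, 0, 0, 0, 0]])

```text
clock: 9.6
tcp_pos: [0.5165, -0.3209, 0.19]
orientation: [0.001, -0.651, 0.759, -0.001]
wrist_force: [-6.0, 2.7, 11.6]
finger_gap: 0.021
```

Contact at the peg tips. The side force pushes toward -x and +y, so I follow it.

>>> carry_out(steps=[[-1, 0, 0, -0.001, 0, 0, 0.007], [-1, -0.0005, 0.0016, 0, 0, 0, 0], [-1, 0, 0, 0, 0, 0, 0], [-1, 0, 0, 0.001, 0, 0, 0], [-1, 0, 0, 0.001, 0, 0, 0], [-1, 0, 0, 0, 0, 0, 0]])

```text
clock: 10.35
tcp_pos: [0.5157, -0.3204, 0.1897]
orientation: [0.002, -0.648, 0.762, -0.002]
wrist_force: [-4.5, 3.6, 15.4]
finger_gap: 0.0212
```

>>> carry_out(steps=[[-1, -0.0003, 0.0008, 0, 0, 0, 0], [-1, -0.0003, 0.0008, 0, 0, 0, 0], [-1, 0, 0, 0, 0, 0, 0], [-1, 0, 0, 0, 0, 0, 0]])

```text
clock: 10.85
tcp_pos: [0.5148, -0.3199, 0.1896]
orientation: [0.002, -0.648, 0.762, -0.003]
wrist_force: [-2.6, 2.3, 13.0]
finger_gap: 0.0212
```

Run:
```python
from workcell import env
from h import *
s=env.get_state()
for k in("tcp_pos","orientation","wrist_force","ft_torque"):print(k,np.round(s[k],4))
```

```text
tcp_pos [ 0.5148 -0.3199  0.1896]
orientation [ 0.0018 -0.6481  0.7615 -0.0026]
wrist_force [-2.5738  2.2768 12.9799]
ft_torque [0.626  0.1891 0.0912]
```

Run:
```python
from workcell import env
from h import *
C=cams(env,3,("scene",)); F=np.load("F0.npy",allow_pickle=True).item()
d=C["scene"]
for z in (.030,.032,.034):
    p,r,n=fit("head",[.5148,-.3199,F["dock"][2],z],C,win=(3,3,2,2,2,2)); print(z,np.round(p,4),round(np.degrees(p[2]),2),round(r,3),n)
    if z==.032:H=p
p,r,n=fit("head",[.5148,-.3199,F["dock"][2],.032],C,win=(3,3,2,2,2,2),free=(0,1,2,3)); print(np.round(p,4),round(np.degrees(p[2]),2),round(r,3))
pd,r,n=fit("dock",F["dock"],C,win=(2,2,2)); print(np.round(pd,4),round(np.degrees(pd[2]),2),r,n)
cv2.imwrite("pics/contact.png",zoomdraw(d,[("head",H),("dock",F["dock"])],160,230,114,114,5))
```

```text
0.03 [ 0.5123 -0.32   -1.737   0.03  ] -99.52 0.32 537
0.032 [ 0.5138 -0.3209 -1.7407  0.032 ] -99.73 0.308 535
0.034 [ 0.5155 -0.3219 -1.7441  0.034 ] -99.93 0.318 532
[ 0.5167 -0.3226 -1.7469  0.0356] -100.09 0.332
[ 0.5151 -0.3214 -1.7298  0.    ] -99.11 0.3449090490292891 123
```

View pics/contact.png

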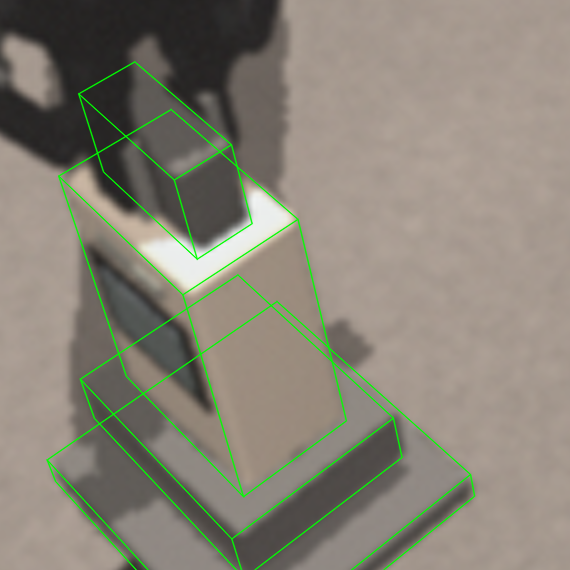

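>>> carry_out(steps=[[-1, 0, 0, -0.006, 0, 0, 0], [-1, 0, 0, 0, 0, 0, 0], [-1, 0, 0, 0, 0, 0, 0]])

```text
clock: 11.38
tcp_pos: [0.513, -0.3188, 0.1909]
orientation: [0.001, -0.648, 0.762, 0.001]
wrist_force: [0.5, -0.5, -3.4]
finger_gap: 0.0214
```

```bash
cat >> h.py <<'E'
from scipy.spatial.transform import Rotation as Rn
def pose6(p,X): # x,y,yaw,z,rx,ry (tilt in object frame)
    return pose(p[:4],Rn.from_euler("xy",p[4:6]).apply(X))
E
sed -e 's/def fit(/def fit6(/' -e 's/pose(p,/pose6(p,/;s/pose(q,/pose6(q,/' <(sed -n '/^def fit(/,/^    return p,np/p' h.py) >> h.py
python3 - <<'E'
from workcell import env
from h import *
C=cams(env,3,("scene",)); F=np.load("F0.npy",allow_pickle=True).item()
s=env.get_state()
for k in("tcp_pos","orientation","wrist_force","ft_torque"):print(k,np.round(s[k],4))
Q=s["orientation"];M=Rn.from_quat(Q[[1,2,3,0]]).as_matrix();print("tool z",np.round(M[:,2],4))
z=s["tcp_pos"][2]-.1589
for fr in ((0,1,2),(0,1,2,4,5),(0,1,2,3,4,5)):
    p,r,n=fit6("head",[.5148,-.3199,F["dock"][2],z,0,0],C,win=(3,3,2,2,2,2,2,2),free=fr); print(np.round(p[[0,1,3]],4),np.round(np.degrees(p[[2,4,5]]),2),round(r,3),n)
E
```

```text
tcp_pos [ 0.513  -0.3189  0.191 ]
orientation [ 0.0008 -0.648   0.7616  0.0012]
wrist_force [ 0.4721 -0.1338 -4.15  ]
ft_torque [-0.0574  0.0343 -0.0103]
tool z [-4.0e-04  2.9e-03 -1.0e+00]
[ 0.5107 -0.3193  0.0321] [-99.45   0.     0.  ] 0.339 534
[ 0.51   -0.3184  0.0321] [-99.11  -0.41   0.41] 0.287 529
[ 0.5207 -0.3259  0.0504] [-99.34  -2.18   1.  ] 0.315 528
```

Free versus pressed readings show that pressing makes the arm slide outward, so the side force was friction rather than a direction cue. By comparing the scene fits, the seat is near TCP (.5165±.001, -.321). I'll go back there and sweep while pressing lightly.

>>> carry_out(steps=[[-1, 0, 0, -0.003, 0, 0, 0], [-1, 0.0014, -0.0028, 0, 0, 0, 0], [-1, 0, 0, 0, 0, 0, 0], [-1, 0, 0, 0.005, 0, 0, 0], [-1, 0, 0, 0.002, 0, 0, 0], [-1, 0, 0, 0, 0, 0, 0]])

```text
clock: 12.28
tcp_pos: [0.5165, -0.3213, 0.188]
orientation: [0.001, -0.648, 0.762, -0.0]
wrist_force: [1.9, -0.6, -2.8]
finger_gap: 0.021
```

>>> carry_out(steps=[[-1, 0, -0.0005, 0, 0, 0, 0], [-1, 0, -0.0005, 0, 0, 0, 0], [-1, 0, 0, 0, 0, 0, 0]])

```text
clock: 12.65
tcp_pos: [0.5169, -0.3213, 0.188]
orientation: [0.001, -0.648, 0.762, 0.0]
wrist_force: [0.8, -1.3, 0.4]
finger_gap: 0.021
```

>>> carry_out(steps=[[-1, 0, 0, 0.002, 0, 0, 0], [-1, 0, 0, 0.002, 0, 0, 0], [-1, 0, 0, 0, 0, 0, 0]])

```text
clock: 13.02
tcp_pos: [0.5173, -0.3216, 0.1872]
orientation: [0.001, -0.648, 0.762, -0.002]
wrist_force: [-2.9, 1.1, 15.9]
finger_gap: 0.0211
```

>>> carry_out(steps=[[-1, 0, 0.0006, 0, 0, 0, 0], [-1, 0, 0.0006, 0, 0, 0, 0], [-1, 0, 0, 0, 0, 0, 0]])

```text
clock: 13.4
tcp_pos: [0.5166, -0.3214, 0.1872]
orientation: [0.002, -0.648, 0.762, -0.002]
wrist_force: [-1.7, 0.4, 14.3]
finger_gap: 0.0212
```

>>> carry_out(steps=[[-1, -0.0006, 0, 0, 0, 0, 0], [-1, -0.0006, 0, 0, 0, 0, 0], [-1, 0, 0, 0, 0, 0, 0]])

```text
clock: 13.78
tcp_pos: [0.5167, -0.3208, 0.1872]
orientation: [0.001, -0.648, 0.762, -0.002]
wrist_force: [-1.6, -0.3, 15.1]
finger_gap: 0.0209
```

Run:
```python
from workcell import env
from h import *
s=env.get_state()
for k in("tcp_pos","orientation","wrist_force","ft_torque"):print(k,np.round(s[k],4))
y=np.radians(-99.2);D=np.array([[np.cos(y),np.sin(y)],[-np.sin(y),np.cos(y)]])
print("dock frame F",D@s["wrist_force"][:2],"T",D@s["ft_torque"][:2])
```

```text
tcp_pos [ 0.5167 -0.3208  0.1872]
orientation [ 0.001  -0.648   0.7617 -0.0022]
wrist_force [-1.5639 -0.2915 15.0728]
ft_torque [-0.2614  0.1232 -0.0223]
dock frame F [ 0.53777871 -1.4971689 ] T [-0.0798593 -0.2777563]
```

Run:
```python
from workcell import env
from h import *
C=cams(env,3,("scene",)); F=np.load("F0.npy",allow_pickle=True).item()
s=env.get_state(); t=s["tcp_pos"]
for fr in ((2,3),(2,3,4,5),(0,1,2),(0,1,2,4,5)):
    p,r,n=fit6("head",[t[0]-.0022,t[1]-.0001,F["dock"][2],t[2]-.1589,0,0],C,win=(3,3,2,2,2,2,2,2),free=fr); print(np.round(p[[0,1,3]],4),np.round(np.degrees(p[[2,4,5]]),2),round(r,3),n)
cv2.imwrite("pics/contact2.png",zoomdraw(C["scene"],[("dock",F["dock"])],160,230,114,114,5))
```

```text
[ 0.5145 -0.3209  0.028 ] [-99.86   0.     0.  ] 0.316 531
[ 0.5145 -0.3209  0.0285] [-99.34  -0.1    0.3 ] 0.308 534
[ 0.5146 -0.3216  0.0283] [-99.33   0.     0.  ] 0.32 528
[ 0.515  -0.3215  0.0283] [-9.934e+01  1.400e-01  8.000e-02] 0.303 529
```

View pics/contact2.png

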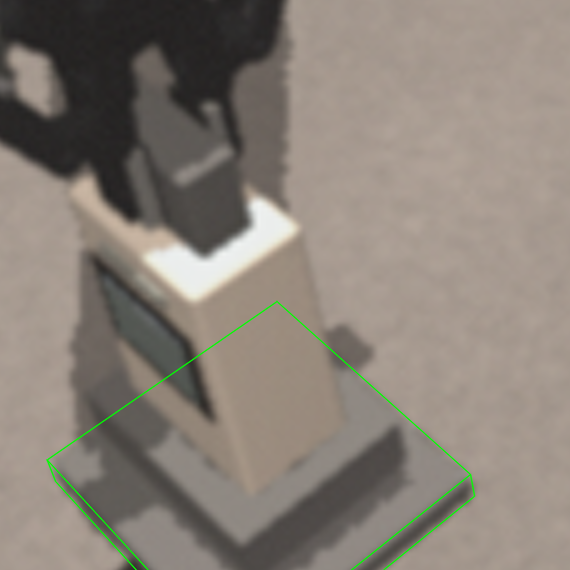

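Vision puts the head about 4 mm down over the tips and well aligned. The moment suggests contact on the +x side of the thick peg, so I unload, shift along dock +x and press again.

>>> carry_out(steps=[[-1, 0, 0, -0.003, 0, 0, 0], [-1, 0.0015, 0, 0, 0, 0, 0], [-1, 0, 0, 0, 0, 0, 0], [-1, 0, 0, 0.002, 0, 0, 0], [-1, 0, 0, 0.001, 0, 0, 0], [-1, 0, 0, 0, 0, 0, 0]])

```text
clock: 14.68
tcp_pos: [0.5163, -0.3213, 0.1871]
orientation: [0.002, -0.648, 0.761, -0.001]
wrist_force: [-2.6, 1.6, 19.2]
finger_gap: 0.0213
```

>>> carry_out(steps=[[-1, 0.0008, 0, 0, 0, 0, 0], [-1, 0.0006, 0, 0, 0, 0, 0], [-1, 0, 0, 0, 0, 0, 0]])

```text
clock: 15.05
tcp_pos: [0.5161, -0.3218, 0.187]
orientation: [0.002, -0.648, 0.761, -0.001]
wrist_force: [-2.1, 2.8, 20.0]
finger_gap: 0.0211
```

```bash
cat > st.py <<'E'
from workcell import env
from h import *
s=env.get_state()
for k in("tcp_pos","orientation","wrist_force","ft_torque"):print(k,np.round(s[k],4))
y=np.radians(-99.2);D=np.array([[np.cos(y),np.sin(y)],[-np.sin(y),np.cos(y)]])
print("dock frame F",D@s["wrist_force"][:2],"T",D@s["ft_torque"][:2])
E
python3 st.py
```

```text
tcp_pos [ 0.5161 -0.3218  0.187 ]
orientation [ 2.300e-03 -6.484e-01  7.613e-01 -6.000e-04]
wrist_force [-2.0813  2.8046 20.0437]
ft_torque [1.1197 0.0268 0.0868]
dock frame F [-2.4357197  -2.50296851] T [-0.2055164   1.10103378]
```

The visible window pane still faces the cable, so I may have taken a mark on the head's back for the window. If so, the thick peg is under the small hole, which would explain the flat stop. I'll overlay the 62x44 window on the visible face in both pictures.

Run:
```python
from workcell import env
from h import *
F=np.load("F0.npy",allow_pickle=True).item()
d=cams(env,3,("scene",))["scene"]; d0=dict(d); d0["color"]=cv2.imread("pics/scene0.png")[...,::-1].astype(float)
out=[]
for dd,p,(x,y) in ((d0,F["head"],(250,165)),(d,np.array([.5148,-.3215,np.radians(80.7),.0283]),(165,260))):
    f=7;w,h=57,70
    A=np.array([[f,0,-x*f+(f-1)/2],[0,f,-y*f+(f-1)/2],[0,0,1]]); D=dict(dd);D["K"]=A@dd["K"]
    im=zoomdraw(dd,[],x,y,w,h,f)
    W=np.array([[-23,-31,63],[-23,31,63],[-23,31,107],[-23,-31,107]])/1e3
    cv2.polylines(im,[np.round(proj(D,pose(p,W))).astype(int)],True,(0,0,255),1)
    out.append(im)
cv2.imwrite("pics/win.png",np.hstack(out))
```

```text
(no output)
```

View pics/win.png

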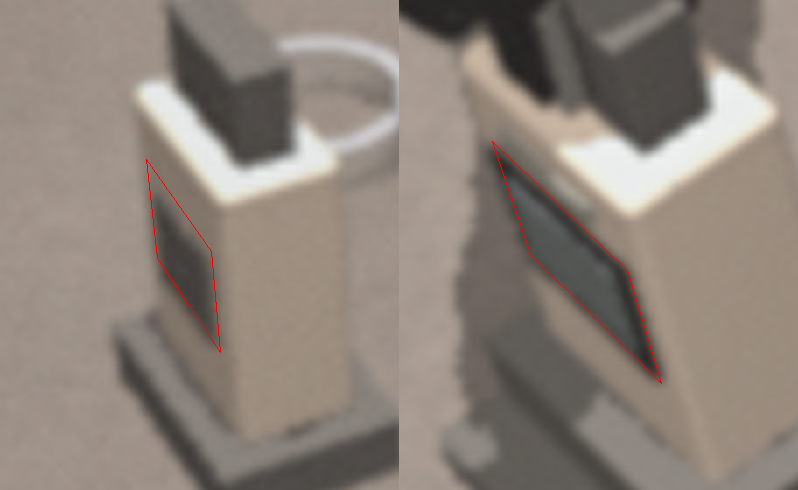

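The overlay confirms it. The first dark patch was a smaller vent on the back, and the true window matches the red outline now, so the head is half a turn off. I lift and turn it by π. Joint 6 ends near -0.4, which is in range.

>>> carry_out(steps=[[-1, 0, 0, -0.02, 0, 0, 0], [-1, 0, 0, -0.02, 0, 0, 0], [-1, 0, 0, 0, 0, 0, -0.17453], [-1, 0, 0, 0, 0, 0, -0.17453], [-1, 0, 0, 0, 0, 0, -0.17453], [-1, 0, 0, 0, 0, 0, -0.17453], [-1, 0, 0, 0, 0, 0, -0.17453], [-1, 0, 0, 0, 0, 0, -0.17453], [-1, 0, 0, 0, 0, 0, -0.17453], [-1, 0, 0, 0, 0, 0, -0.17453], [-1, 0, 0, 0, 0, 0, -0.17453], [-1, 0, 0, 0, 0, 0, -0.17453], [-1, 0, 0, 0, 0, 0, -0.17453], [-1, 0, 0, 0, 0, 0, -0.17453], [-1, 0, 0, 0, 0, 0, -0.17453], [-1, 0, 0, 0, 0, 0, -0.17453], [-1, 0, 0, 0, 0, 0, -0.17453], [-1, 0, 0, 0, 0, 0, -0.17453], [-1, 0, 0, 0, 0, 0, -0.17453], [-1, 0, 0, 0, 0, 0, -0.17453]])

```text
clock: 17.7
tcp_pos: [0.5137, -0.3209, 0.2208]
orientation: [-0.004, 0.76, 0.65, 0.0]
wrist_force: [-0.3, 0.0, -5.0]
finger_gap: 0.0211
```

>>> carry_out(steps=[[-1, 0, 0, 0, 0, 0, 0], [-1, 0, 0, 0.01, 0, 0, 0], [-1, 0, 0, 0, 0, 0, 0]])

```text
clock: 18.08
tcp_pos: [0.5143, -0.3217, 0.2116]
orientation: [-0.003, 0.762, 0.647, 0.001]
wrist_force: [0.4, -0.2, -5.9]
finger_gap: 0.0213
```

```bash
python3 st.py
python3 - <<'E'
from workcell import env
from h import *
C=cams(env,3,("scene",)); F=np.load("F0.npy",allow_pickle=True).item()
s=env.get_state(); t=s["tcp_pos"]
for fr in ((0,1,2),(0,1,2,4,5)):
    p,r,n=fit6("head",[t[0]-.002,t[1],F["dock"][2],t[2]-.1589,0,0],C,win=(3,3,2,2,2,2,2,2),free=fr); print(np.round(p[[0,1,3]],4),np.round(np.degrees(p[[2,4,5]]),2),round(r,3),n, "minus tcp",np.round(p[:2]-t[:2],4))
E
```

```text
tcp_pos [ 0.5143 -0.3217  0.2116]
orientation [-2.600e-03  7.621e-01  6.474e-01  6.000e-04]
wrist_force [ 0.3665 -0.1652 -5.9141]
ft_torque [-0.0059 -0.0208  0.0333]
dock frame F [0.10446021 0.38818348] T [ 0.02146043 -0.00251892]
[ 0.515  -0.3235  0.0544] [-97.81   0.     0.  ] 0.371 532 minus tcp [-0.0001 -0.0011]
[ 0.5131 -0.3216  0.0544] [-98.11  -1.02   0.74] 0.287 533 minus tcp [-0.002   0.0007]
```

>>> carry_out(steps=[[-1, 0, 0, 0, 0, 0, 0], [-1, 0, 0, 0, 0, 0, 0]])

```text
clock: 18.48
tcp_pos: [0.5154, -0.3226, 0.2139]
orientation: [-0.0, 0.762, 0.648, 0.001]
wrist_force: [-0.3, -0.9, -5.9]
finger_gap: 0.021
```

```bash
python3 st.py
python3 - <<'E'
from workcell import env
from h import *
F=np.load("F0.npy",allow_pickle=True).item()
C=cams(env,4,("scene",))
s=env.get_state(); t=s["tcp_pos"]; print(np.round(t,4))
for z in (.0525,.0535):
  for fr in ((0,1,2),(0,1,2,4),(0,1,2,4,5)):
    p,r,n=fit6("head",[t[0]-.002,t[1],F["dock"][2],z,0,0],C,win=(3,3,2,2,2,2,2,2),free=fr); print(np.round(p[[0,1,3]],4),np.round(np.degrees(p[[2,4,5]]),2),round(r,3),n, "minus tcp",np.round(p[:2]-t[:2],4))
E
```

```text
tcp_pos [ 0.5154 -0.3226  0.2139]
orientation [-5.000e-04  7.617e-01  6.479e-01  9.000e-04]
wrist_force [-0.3141 -0.9133 -5.8786]
ft_torque [-0.0013  0.0906 -0.0307]
dock frame F [ 0.95181161 -0.16401168] T [-0.08924799 -0.015799  ]
[ 0.5153 -0.3225  0.2137]
[ 0.5132 -0.3223  0.0525] [-97.68   0.     0.  ] 0.309 530 minus tcp [-0.0021  0.0002]
[ 0.5125 -0.3221  0.0525] [-97.83  -0.33   0.  ] 0.289 531 minus tcp [-0.0028  0.0004]
[ 0.5121 -0.3211  0.0525] [-97.78  -0.5    0.54] 0.266 529 minus tcp [-0.0032  0.0014]
[ 0.514  -0.3229  0.0535] [-97.72   0.     0.  ] 0.32 530 minus tcp [-0.0013 -0.0003]
[ 0.5131 -0.3226  0.0535] [-98.01  -0.43   0.  ] 0.294 535 minus tcp [-0.0022 -0.    ]
[ 0.5127 -0.3215  0.0535] [-97.85  -0.63   0.6 ] 0.263 532 minus tcp [-0.0026  0.001 ]
```

>>> carry_out(steps=[[-1, 0.0018, 0.0004, 0, 0, 0, 0.021], [-1, 0, 0, 0.012, 0, 0, 0], [-1, 0, 0, 0.008, 0, 0, 0], [-1, 0, 0, 0, 0, 0, 0], [-1, 0, 0, 0, 0, 0, 0], [-1, 0, 0, 0.002, 0, 0, 0], [-1, 0, 0, 0.002, 0, 0, 0], [-1, 0, 0, 0.002, 0, 0, 0], [-1, 0, 0, 0.001, 0, 0, 0], [-1, 0, 0, 0, 0, 0, 0]])

```text
clock: 19.92
tcp_pos: [0.5159, -0.3207, 0.1865]
orientation: [-0.001, 0.768, 0.64, 0.001]
wrist_force: [0.1, -0.5, -5.3]
finger_gap: 0.0211
```

```bash
python3 st.py
```

```text
tcp_pos [ 0.5159 -0.3207  0.1865]
orientation [-0.0008  0.7684  0.64    0.0009]
wrist_force [ 0.1    -0.4625 -5.2855]
ft_torque [-0.0057  0.071  -0.0208]
dock frame F [0.4406039  0.17267374] T [-0.06918789 -0.01693025]
```

It is now free below the tips, so both pegs have been entered. I continue down to the seat.

>>> carry_out(steps=[[-1, 0, 0, 0.002, 0, 0, 0], [-1, 0, 0, 0.002, 0, 0, 0], [-1, 0, 0, 0.002, 0, 0, 0], [-1, 0, 0, 0.002, 0, 0, 0], [-1, 0, 0, 0.002, 0, 0, 0], [-1, 0, 0, 0, 0, 0, 0]])

```text
clock: 20.68
tcp_pos: [0.5159, -0.3206, 0.1763]
orientation: [-0.001, 0.768, 0.64, 0.001]
wrist_force: [-0.2, -0.1, -5.3]
finger_gap: 0.0209
```

>>> carry_out(steps=[[-1, 0, 0, 0.002, 0, 0, 0], [-1, 0, 0, 0.002, 0, 0, 0], [-1, 0, 0, 0.002, 0, 0, 0], [-1, 0, 0, 0, 0, 0, 0]])

```text
clock: 21.18
tcp_pos: [0.516, -0.3206, 0.1731]
orientation: [0.0, 0.768, 0.64, 0.001]
wrist_force: [-5.0, 2.5, 8.4]
finger_gap: 0.0209
```

Seated at TCP z .1731, against .1729 expected. I press slightly, release, rise and move to above the tall volume.

>>> carry_out(steps=[[-1, 0, 0, 0.002, 0, 0, 0], [-1, 0, 0, 0, 0, 0, 0], [1, 0, 0, -0.001, 0, 0, 0], [1, 0, 0, 0, 0, 0, 0], [1, 0, 0, 0, 0, 0, 0], [1, 0, 0, 0, 0, 0, 0], [1, 0, 0, 0, 0, 0, 0], [1, 0, 0, 0, 0, 0, 0], [1, 0, 0, -0.01, 0, 0, 0], [1, 0, 0, -0.02, 0, 0, 0], [1, 0, 0, -0.03, 0, 0, 0], [1, 0, 0, -0.03, 0, 0, 0], [1, 0, 0, 0, 0, 0, -0.18], [1, 0, 0, 0, 0, 0, -0.18], [1, 0, 0, 0, 0, 0, 0]])

```text
clock: 23.05
tcp_pos: [0.5161, -0.321, 0.2604]
orientation: [-0.0, 0.642, 0.767, 0.001]
wrist_force: [-0.1, 0.8, -1.1]
finger_gap: 0.0855
```

>>> carry_out(steps=[[1, 0.0467, 0.0138, 0, 0, 0, 0], [1, 0.0467, 0.0138, 0, 0, 0, 0], [1, 0.0467, 0.0138, 0, 0, 0, 0], [1, 0.0467, 0.0138, 0, 0, 0, 0], [1, 0.0467, 0.0138, 0, 0, 0, 0], [1, 0.0467, 0.0138, 0, 0, 0, 0], [1, 0.0467, 0.0138, 0, 0, 0, 0], [1, 0.0467, 0.0138, 0, 0, 0, 0], [1, 0.0467, 0.0138, 0, 0, 0, 0], [1, 0.0467, 0.0138, 0, 0, 0, 0], [1, 0.0467, 0.0138, 0, 0, 0, 0], [1, 0.0467, 0.0138, 0, 0, 0, 0], [1, 0, 0, 0, 0, 0, 0], [1, 0, 0, 0, 0, 0, 0]])

```text
clock: 24.8
tcp_pos: [0.5794, 0.2599, 0.2608]
orientation: [-0.001, 0.642, 0.767, 0.001]
wrist_force: [-0.8, -0.5, 0.7]
finger_gap: 0.0854
```

Run:
```python
from workcell import env
from h import *
C=cams(env,3); F=np.load("F0.npy",allow_pickle=True).item()
s=env.get_state(); t=s["tcp_pos"]; q=s["orientation"]; print(np.round(t,4),np.degrees(2*np.arctan2(q[2],q[1])),s["clock"])
for sub in (("top","scene"),("top",),("scene",)):
    D={c:C[c] for c in sub}
    p,r,n=fit("head",[F["dock"][0],F["dock"][1],F["dock"][2],.014],D,win=(3,3,2,2,2,2),free=(0,1,2)); print("head",sub,np.round(p,4),round(np.degrees(p[2]),2),round(r,3),n)
    p,r,n=fit("dock",F["dock"],D,win=(2,2,2)); print("dock",np.round(p,4),round(np.degrees(p[2]),2),round(r,3),n)
p,r,n=fit("head",[F["dock"][0],F["dock"][1],F["dock"][2],.014],C,win=(3,3,2,2,2,2),free=(0,1,2,3)); print("head z free",np.round(p,4),r)
for fr,sub in (((0,1,2),("scene",)),):
    p,r,n=fit("tall",F["tall"],{c:C[c] for c in sub},win=(3,2,2,2),minz=.09); print("tall",np.round(p,4),np.degrees(p[2]),r,n)
it=[("head",np.array([*F["dock"][:3],.014])),("dock",F["dock"])]
cv2.imwrite("pics/seat.png",np.hstack([zoomdraw(C["top"],it,385,165,80,100,4),zoomdraw(C["scene"],it,160,245,110,100,4)]))
```

```text
[0.5798 0.2589 0.2612] 100.09742750991879 25.1
head ('top', 'scene') [ 0.5154 -0.3202 -1.7726  0.014 ] -101.56 0.288 963
dock [ 0.5149 -0.3208 -1.7272  0.    ] -98.96 0.323 246
head ('top',) [ 0.5152 -0.318  -1.8051  0.014 ] -103.42 0.406 396
dock [ 0.5145 -0.3167 -1.7268  0.    ] -98.94 0.166 115
head ('scene',) [ 0.5154 -0.3203 -1.7711  0.014 ] -101.48 0.257 572
dock [ 0.5151 -0.3212 -1.7267  0.    ] -98.93 0.337 130
head z free [ 0.5149 -0.3199 -1.7716  0.0132] 0.29750243725313413
tall [0.5773 0.2627 0.1715 0.01  ] 9.824463048597645 0.129228943713679 89
```

View pics/seat.png

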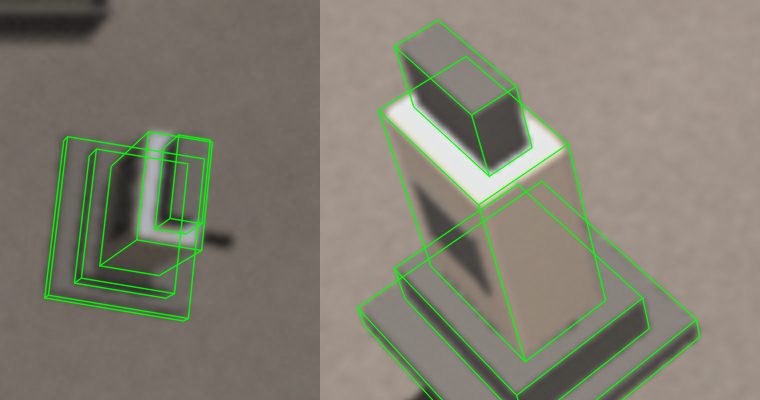

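The head is seated: z fits 13–14 mm, it is centred within 1 mm, and its yaw is about 2° off within the peg play. The window is hidden from this view, so it faces +y, the dock's front. Now I grasp the book.

>>> carry_out(steps=[[1, 0.002, -0.001, 0.02, 0, 0, 0], [1, 0, 0, 0.03, 0, 0, 0], [1, 0, 0, 0.03, 0, 0, 0], [1, 0, 0, 0.015, 0, 0, 0], [1, 0, 0, 0.006, 0, 0, 0], [1, 0, 0, 0, 0, 0, 0], [1, 0, 0, 0, 0, 0, 0], [-1, 0, 0, 0, 0, 0, 0], [-1, 0, 0, 0, 0, 0, 0], [-1, 0, 0, 0, 0, 0, 0], [-1, 0, 0, 0, 0, 0, 0], [-1, 0, 0, 0, 0, 0, 0], [-1, 0, 0, 0, 0, 0, 0], [-1, 0, 0, 0, 0, 0, 0], [-1, 0, 0, 0, 0, 0, 0]], grip_force=70)

```text
clock: 26.98
tcp_pos: [0.5786, 0.262, 0.1603]
orientation: [-0.0, 0.641, 0.767, 0.001]
wrist_force: [1.1, -0.6, 4.2]
finger_gap: 0.0249
```

>>> carry_out(steps=[[-1, 0, 0, -0.01, 0, 0, 0], [-1, 0, 0, -0.02, 0, 0, 0], [-1, 0, 0, -0.03, 0, 0, 0], [-1, 0, 0, -0.03, 0, 0, 0], [-1, 0, 0, -0.03, 0, 0, 0], [-1, 0, 0, -0.025, 0, 0, 0], [-1, 0, 0, 0, 0, 0, -0.151], [-1, 0, 0, 0, 0, 0, -0.151], [-1, 0, 0, 0, 0, 0, -0.151], [-1, 0, 0, 0, 0, 0, -0.151], [-1, 0, 0, 0, 0, 0, -0.151], [-1, 0, 0, 0, 0, 0, -0.151], [-1, 0, 0, 0, 0, 0, -0.151], [-1, 0, 0, 0, 0, 0, -0.151], [-1, 0, 0, 0, 0, 0, 0]])

```text
clock: 28.85
tcp_pos: [0.5776, 0.2617, 0.304]
orientation: [-0.001, 0.093, 0.996, 0.001]
wrist_force: [0.2, 0.3, -4.2]
finger_gap: 0.0252
```

>>> carry_out(steps=[[-1, -0.0023, -0.0203, 0, 0, 0, 0], [-1, -0.0046, -0.0406, 0, 0, 0, 0], [-1, -0.0046, -0.0406, 0, 0, 0, 0], [-1, -0.0046, -0.0406, 0, 0, 0, 0], [-1, -0.0046, -0.0406, 0, 0, 0, 0], [-1, -0.0046, -0.0406, 0, 0, 0, 0], [-1, -0.0046, -0.0406, 0, 0, 0, 0], [-1, -0.0046, -0.0406, 0, 0, 0, 0], [-1, -0.0046, -0.0406, 0, 0, 0, 0], [-1, -0.0046, -0.0406, 0, 0, 0, 0], [-1, -0.0023, -0.0203, 0, 0, 0, 0], [-1, 0, 0, 0.03, 0, 0, 0], [-1, 0, 0, 0.03, 0, 0, 0], [-1, 0, 0, 0.025, 0, 0, 0], [-1, 0, 0, 0.006, 0, 0, 0], [-1, 0, 0, 0, 0, 0, 0], [-1, 0, 0, 0, 0, 0, 0]])

```text
clock: 30.98
tcp_pos: [0.5497, -0.1459, 0.2144]
orientation: [0.001, 0.092, 0.996, 0.001]
wrist_force: [-0.1, 0.1, -4.2]
finger_gap: 0.025
```

Run:
```python
from workcell import env
from h import *
F=np.load("F0.npy",allow_pickle=True).item()
C=cams(env,3)
s=env.get_state(); t=s["tcp_pos"]; q=s["orientation"]; print(np.round(t,4),np.round(q,4),np.degrees(2*np.arctan2(q[2],q[1])),s["clock"],np.round(s["wrist_force"],2))
for sub in (("top","scene"),("top",),("scene",)):
    D={c:C[c] for c in sub}
    for fr in ((0,1,2),(0,1,2,4,5)):
        p,r,n=fit6("tall",[t[0],t[1],np.radians(79.3),t[2]-.1503,0,0],D,win=(4,3,3,2,2,2,2),free=fr); print("tall",sub,np.round(p[[0,1,3]],4),np.round(np.degrees(p[[2,4,5]]),2),round(r,3),n)
p,r,n=fit("head",[.5154,-.3202,np.radians(-101),.014],{"scene":C["scene"]},win=(3,2,2,2)); print("head",np.round(p,4),round(np.degrees(p[2]),2),round(r,3),n)
```

```text
[ 0.5492 -0.1457  0.2134] [4.000e-04 9.220e-02 9.957e-01 1.000e-03] 169.42151126513053 31.275 [-0.38 -0.3  -4.18]
tall ('top', 'scene') [ 0.5474 -0.1433  0.0631] [78.52  0.    0.  ] 0.173 285
tall ('top', 'scene') [ 0.548  -0.1433  0.0631] [78.77 -0.53 -0.09] 0.127 281
tall ('top',) [ 0.6427 -0.1739  0.0631] [76.62  0.    0.  ] 0.122 46Traceback (most recent call last):
  File "<stdin>", line 9, in <module>
  File "h.py", line 107, in fit6
    s=least_squares(res,p[list(free)],loss="soft_l1",f_scale=.4); p[list(free)]=s.x
    return func(*args, **kwargs)
    vector_fun = VectorFunction(
        fun_wrapped,
    ...<6 lines>...
        workers=workers
    )
    self._update_fun()
    ~~~~~~~~~~~~~~~~^^
    self.f = self.fun_wrapped(xp_copy(self.x))
             ~~~~~~~~~~~~~~~~^^^^^^^^^^^^^^^^^
    return np.atleast_1d(self.fun(x))
                         ~~~~~~~~^^^
    return self.f(x, *self.args, **self.kwargs)
           ~~~~~~^^^^^^^^^^^^^^^^^^^^^^^^^^^^^^
  File "h.py", line 106, in res
    return np.concatenate(r)
           ~~~~~~~~~~~~~~^^^
ValueError: need at least one array to concatenate
```

The book hangs upright within 0.5°, and its yaw of 78.6° matches the seated head's 78.5° in the same view. Now the last 3 cm, in small rows.

>>> carry_out(steps=[[-1, -0.0004, -0.008, 0, 0, 0, 0], [-1, -0.0004, -0.008, 0, 0, 0, 0], [-1, -0.0003, -0.008, 0, 0, 0, 0], [-1, -0.0002, -0.005, 0, 0, 0, 0], [-1, 0, -0.0023, 0, 0, 0, 0], [-1, 0, 0, 0, 0, 0, 0], [-1, 0, 0, 0, 0, 0, 0], [-1, 0, 0, 0, 0, 0, 0], [-1, 0, 0, 0, 0, 0, 0], [-1, 0, 0, 0, 0, 0, 0]])

```text
clock: 32.52
tcp_pos: [0.5445, -0.1766, 0.2129]
orientation: [0.0, 0.092, 0.996, 0.001]
wrist_force: [0.5, -0.4, -4.4]
finger_gap: 0.0257
```

Run:
```python
from workcell import env
from h import *
F=np.load("F0.npy",allow_pickle=True).item()
C=cams(env,3)
s=env.get_state(); t=s["tcp_pos"]; q=s["orientation"]; print(np.round(t,4),np.degrees(2*np.arctan2(q[2],q[1])),s["clock"],s["finger_gap"])
S={"scene":C["scene"]}
h,r,n=fit("head",[.5154,-.3202,np.radians(-101),.014],S,win=(3,2,2,2)); print("head",np.round(h,4),round(np.degrees(h[2]),2),round(r,3),n)
for D in (S,C):
  for fr in ((0,1,2),(0,1,2,4,5),(0,1,2,3)):
    p,r,n=fit6("tall",[t[0]-.0005,t[1]+.001,np.radians(79),t[2]-.1503,0,0],D,win=(4,3,3,2,2,2,2),free=fr)
    L=pose6(p,np.array([[-.053,0,.035]])); hh=h.copy(); W=pose(hh,np.array([[-.025,0,.085]])); e=(L-W)[0]; c,sn=np.cos(h[2]),np.sin(h[2])
    print(len(D),np.round(p[[0,1,3]],4),np.round(np.degrees(p[[2,4,5]]),2),round(r,3),n,"label in window frame mm",np.round(1e3*np.array([c*e[0]+sn*e[1],-sn*e[0]+c*e[1],e[2]]),1))
it=[("head",h),("tall",p)]
sc=C["scene"]; 
cv2.imwrite("pics/final.png",np.hstack([zoomdraw(sc,it,160,190,130,150,3),zoomdraw(C["top"],[],160,130,205,225,2)]))
```

```text
[ 0.5445 -0.1766  0.2129] 169.421771345145 32.825 0.02516782465405732
head [ 0.5155 -0.3203 -1.7712  0.014 ] -101.48 0.261 575
1 [ 0.5428 -0.1749  0.0626] [78.8  0.   0. ] 0.192 186 label in window frame mm [-69.9  -1.9  -1.4]
1 [ 0.5433 -0.1748  0.0626] [78.93 -0.42 -0.13] 0.156 187 label in window frame mm [-70.   -1.5  -1.5]
1 [ 0.5382 -0.1704  0.0558] [78.06  0.    0.  ] 0.154 187 label in window frame mm [-73.4  -8.   -8.2]
2 [ 0.5427 -0.1747  0.0626] [78.97  0.    0.  ] 0.212 282 label in window frame mm [-70.1  -1.8  -1.4]
2 [ 0.5433 -0.175   0.0626] [79.3  -0.51  0.15] 0.188 281 label in window frame mm [-70.1  -1.2  -1.2]
2 [ 0.5363 -0.1686  0.0534] [77.98  0.    0.  ] 0.248 283 label in window frame mm [-74.9 -10.2 -10.6]
```

View pics/final.png

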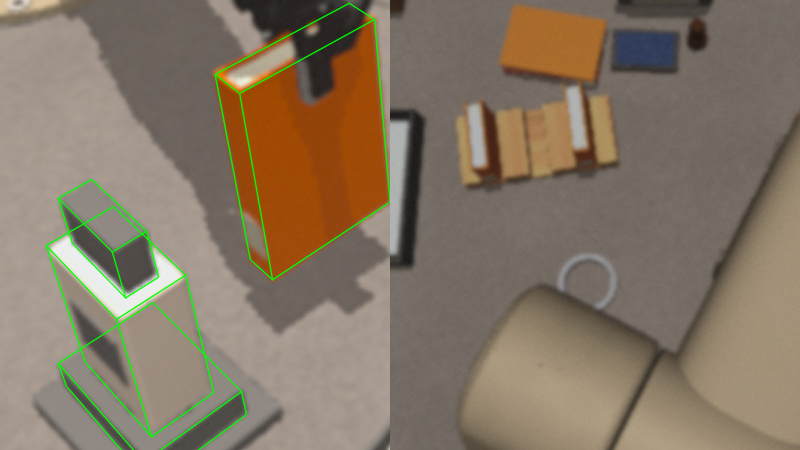

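>>> carry_out(steps=[[-1, -0.0013, 0, -0.0012, 0, 0, 0], [-1, 0, 0, 0, 0, 0, 0], [-1, 0, 0, 0, 0, 0, 0], [-1, 0, 0, 0, 0, 0, 0], [-1, 0, 0, 0, 0, 0, 0]])

```text
clock: 33.45
tcp_pos: [0.5457, -0.1769, 0.2141]
orientation: [0.0, 0.092, 0.996, 0.001]
wrist_force: [-0.5, -0.6, -3.7]
finger_gap: 0.025
```

Run:
```python
from workcell import env
from h import *
S=cams(env,3,("scene",)); s=env.get_state(); t=s["tcp_pos"]; print(np.round(t,4),s["clock"],np.abs(s["qvel"]).max())
# z (slip check) with x,y tied to the tcp, tall volume vs head of known z
for dx,dy in ((-.001,.0015),(0,0),(-.0015,.001)):
    p,r,n=fit6("tall",[t[0]+dx,t[1]+dy,np.radians(79),t[2]-.1503,0,0],S,win=(4,3,3,2,2,2),free=(2,3)); print("tall",np.round(p[[0,1,3]],4),np.degrees(p[2]),r)
p,r,n=fit("head",[.516,-.3206,np.radians(-101),.014],S,win=(3,2,2,2),free=(2,3)); print("head",np.round(p,4),r)
```

```text
[ 0.5458 -0.1769  0.2141] 33.6 0.0025406319041855214
tall [ 0.5448 -0.1754  0.0645] 78.82212071314858 0.18965497076951562
tall [ 0.5458 -0.1769  0.0661] 79.14719711413946 0.2215241462803013
tall [ 0.5443 -0.1759  0.0644] 78.7726277009385 0.2564400579199223
head [ 0.516  -0.3206 -1.772   0.0147] 0.2688760980905929
```

```bash
python3 -c "
from workcell import env
print(env.hand_in())"
```

```text
the job is handed in; nothing more can be done
None
```

The reader head is seated on the dock and released, and the tall volume is held up to the reader's window. I handed the job in at about 33.6 s, well under the 58 s limit.

**Head:** I first put it on half a turn out, because I took a smaller dark patch on its back for the window. The thick peg stopped it, so I lifted it, turned it by π and seated it over both pegs. After release, the camera fit put its underside at about 14 mm and its centre within about 1 mm of the dock's. Its yaw measured about 2° off the dock's, which is within the peg play but not fully square. The pushes on the pegs reached about 20 N.

**Book:** I took it from the middle slot and presented it to the window. The last full fit put the label 70 mm in front, about 1.5 mm to one side and 1.4 mm low, so I then nudged it 1.3 mm sideways and 1.2 mm up. A height check after the nudge put the label centre at 99.5 mm, against 99 mm for the window. Spine and window were square within about 1° and the book upright within about 0.5°. The arm was still and nothing touched the reader.

**Checks that disagreed or were limited:**
- Fits that also left the book's height free came out up to 9 mm lower. That view cannot separate height from distance well, and a check with the book's position tied to the arm gave the correct height.
- The top camera put the dock about 4 mm off the scene camera, and the arm later hid the dock from it.
- In the last picture the other volumes, tape, stamp and ink pad looked unmoved. The mug and card box were out of that view.

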